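# Change the stove over to the spare gas cylinder

## Robot

A 6-joint arm with a two-finger parallel gripper is mounted at the origin on the work surface. World frame = base frame: x ahead of the robot, y to its left, z up, the work surface at z = 0. Lengths are in mm, angles in rad, forces in N, time in s.
With the tool pointing down it reaches from about 275 to 1000 mm from the base axis. Payload 8.4 kg.
Tool frame: the origin (TCP) lies at the centre of the arm's flange, where the gripper is bolted on; the fingertips stand 173 mm ahead of it and the grasp point (between the pads) lies 155 mm ahead of it; z points along the fingers, y is the direction in which the jaws open and shut (so a half turn about z gives the same grasp; the last joint's range is limited). The gripper opens to 85 mm and grips with 20 to 120 N. Pads are 22 mm wide; open, the fingers measure 114 mm over their backs; the gripper's body (76 mm by 85 mm) begins 54 mm behind the grasp point. The pads swing forward as they close: fully open they stand 13 mm farther back than shut.
Start: joints at [-1.278, 0.353, 1.633, -0, 1.155, -0.002], TCP at [181.592, -598.042, 404.681] pointing down, gripper open.
Joint ranges: [-2.63, 2.63], [-0.92, 2.1], [0.06, 2.66], [-1.3, 4.44], [0, 2.69], [-3.02, 3.02]. Speed limits (rad/s): [2.22, 2.22, 2.79, 3.14, 3.14, 3.14].

## Interface

Orientations are given as [roll, pitch, yaw] about the fixed x, y, z axes, in that order (R = Rz(yaw) Ry(pitch) Rx(roll)).
In Python, from rig import sense, grab_frame, camera_model, sign_off gives the robot as it stands. The module is installed in compiled form; this text tells all that it offers.
- The arm moves only by the tool step_arm, never from a script. Its argument "commands" is a list of rows, each a list of 3 entries, a list of its own where there are three numbers: the shift along the tool's x, y, z in mm, then the turn about the tool's z in rad, then the opening, from 0 (shut) to 1 (fully open). A call has 1 to 20 rows; each row shifts and turns the pose as measured when the row begins, along the tool's axes as they then stand; what a row does not reach is not made up. A row lasts 1/8 s, in which the tool goes at most 62.5 mm and 10.7 degrees, less where a joint would pass 70% of its speed; a pose out of reach is approached as far as the arm can. A call with a gripper value outside its range is refused whole. The fingers move at their own pace and stop on an object; "force" is the grip in N (left out, the last holds). Time passes only in rows, so rows that do not move let the fingers close. It gives the time, the measured TCP pose, the force and the opening at its end, in the units of the state.
- sense(): the state, without advancing time (a new reading comes with each control period).
- grab_frame(name): name is "scene" or "top"; returns the picture (420x560x3 uint8, blue, green, red); there is no depth.
- camera_model(name): a dict with "fx", "fy", "cx", "cy" (pixels), "R" (3x3) and "t" (3): a world point X has camera coordinates R X + t. Camera axes: x right, y down, z forward; pixel columns grow to the right and rows downward; lengths in mm; the calibration is good to about 2 mm. A picture is of the moment at which its call begins. camera_model takes no time and is no camera call.
- sign_off(): hands the job in, once; it reports no verdict.
The state is a dict: "clock": time; "qpos": joint angles; "qvel": joint speeds; "joint_efforts": joint torques, N m; "eef_pos": TCP position; "tcp_rot": TCP orientation; "contact_force": force on the tool from outside, world axes, zero at the start; "wrist_torque": the same for the moment, N m; "opening": opening from 0.0 (shut) to 1.0 (fully open).
Only numpy, scipy, OpenCV 4.12 (cv2) and the standard library are available. Lean on these libraries where they do the work, as an engineer would, in place of code of your own. Each camera call takes 0.05 s, during which the arm holds its last target. There are 200 camera calls.

## Task

The gas cylinder now feeding the stove has run out, so change over to the spare one at the two brass valves on the copper pipes beside the stove. With a fingertip, push round the yellow lever that lies along its pipe until that valve is fully shut, square across the pipe, and only then push the other yellow lever, which is shut, until it is fully open, in line with its pipe. Push each lever from one side without pinching it or ramming it against its stop, and leave the things on the wooden board where they are.

Things in the scene. Friction and masses are not known exactly. Their poses are not given: they have to be found in the camera images.
- manifold: Fixed gas pipes: two 15 mm copper inlets rise from the counter (x -115 mm), run along +x through a brass ball valve each (valve axes at x 0, y +85 and -85 mm; used and spare swap places) to a header (x +115 mm) leading to a steel stove whose near edge is at y +420 mm (95 mm high, pot higher). Pipe axes 50 mm, valve bodies 67 mm above the counter. Origin: on the counter, midway between the valve axes.
- used_lever (a joint): Turn of the used valve's lever, rad. 0 = fully open: in line with its pipe, pointing to the manifold's -x (inlet end). 1.571 = fully shut: square across, pointing to the manifold's +y. Clockwise from above shuts. Now feeding the stove: starts at 0 to 0.35. Hard stops at both ends, no spring, stays where left; it takes 0.45 N m (6 N at mid-sleeve) plus 0.15 N m per rad/s.
- used_pivot (a point): Point on the upright axis of the used valve's lever, at the height of the middle of the sleeve, 87.5 mm above the counter. The steel fixing nut on the axis tops out 85 mm above the counter.
- used_grip (a point): Middle of the yellow sleeve of the used valve's lever, 75 mm from the axis, 87.5 mm above the counter; turns with the lever. The sleeve is a bar 20 mm wide, 10 mm thick (82.5 to 92.5 mm above the counter), from 43 to 101 mm from the axis; nearer the axis a bare steel strip 15 mm wide steps down 10 mm to the valve stem.
- spare_lever (a joint): Turn of the spare valve's lever, rad. 0 = fully open: in line with its pipe, pointing to the manifold's -x (inlet end). 1.571 = fully shut: square across, pointing to the manifold's +y. Clockwise from above shuts. Full spare cylinder: starts at 1.53 to 1.571. Hard stops at both ends, no spring, stays where left; it takes 0.45 N m (6 N at mid-sleeve) plus 0.15 N m per rad/s.
- spare_pivot (a point): Point on the upright axis of the spare valve's lever, at the height of the middle of the sleeve, 87.5 mm above the counter. The steel fixing nut on the axis tops out 85 mm above the counter.
- spare_grip (a point): Middle of the yellow sleeve of the spare valve's lever, 75 mm from the axis, 87.5 mm above the counter; turns with the lever. The sleeve is a bar 20 mm wide, 10 mm thick (82.5 to 92.5 mm above the counter), from 43 to 101 mm from the axis; nearer the axis a bare steel strip 15 mm wide steps down 10 mm to the valve stem.
- board: Fixed polished dark sheesham board, 290 x 420 mm, top 22 mm above the counter, to the right of the valves (-y of the manifold), with a round mustard trivet (170 mm across, 8 mm high) fixed on it. Origin: under its centre.
- jar: Loose clear plastic jar with red lid, 76 mm across, 113 mm high, standing on the board. Origin: centre of its underside. To be left alone.
- pot: Loose terracotta-coloured ceramic pot with two ears, 144 mm across (182 over the ears), 90 mm high, standing on the trivet. Origin: centre of its underside. To be left alone.
- ladle: Loose steel ladle lying on the board: bowl 66 mm across, 22 mm high, handle 250 mm long along its own -y. Origin: under the middle of the bowl. To be left alone.
- tiffin: Loose two-tier stainless steel tiffin carrier with spring clips, 114 mm across, 156 mm high with its bail. Origin: centre of its underside. To be left alone.

How it is judged:
By the outcome, as a careful person would: the job done as asked, in the order asked, and still so for the second after the job is handed in, with the robot touching nothing.
It also fails if it takes over 58 s, if anything falls off the work surface, if the arm or the gripper's body presses on something with over 40 N, if the wrist force passes 120 N, or if a joint passes its speed limit or range.

## Working session

There is one attempt and no reset: what is moved stays moved. The work goes in short steps, Python scripts to look and compute and a tool call to move; the robot and the scene stay as the last step left them, time stands still between calls to the robot, and variables do not carry over. Pictures are saved under pics/ and viewed, about 8 in all and at most 12, crops included, and the job is handed in when it is done.

Besides the shell and the picture viewer there is one more tool, called by a JSON object that holds its "op" and its "data". step_arm: Moves the arm, as the interface text tells. Its arguments: {"type":"object","properties":{"commands":{"type":"array","items":{"type":"array"}},"force":{"type":"number"}},"required":["commands"]}

```bash
mkdir -p pics; python3 - <<'E'
from rig import *
import cv2,numpy as np
s=sense();print(s)
for n in("scene","top"):
    cv2.imwrite(f"pics/{n}0.png",grab_frame(n)); m=camera_model(n);print(n,m, -np.array(m["R"]).T@m["t"])
E
```

```text
{'clock': 0.0, 'qpos': array([-1.27836281e+00,  3.53670985e-01,  1.63417803e+00,  6.92053711e-06,
        1.15522134e+00, -2.38504850e-03]), 'qvel': array([ 1.06015826e-03, -2.84911495e-04,  1.79278361e-03, -2.02002091e-03,
        6.40273395e-04, -1.34070858e-05]), 'joint_efforts': array([ 2.13160420e-03, -6.05246472e+01, -3.42068624e+01, -9.69689813e-05,
        9.14415345e-03, -9.03238401e-06]), 'eef_pos': array([ 181.54039009, -597.78719741,  403.92846601]), 'tcp_rot': array([-3.14011497e+00, -9.85172771e-06,  2.94815757e-01]), 'contact_force': array([ 0.07822163, -0.35361013,  0.18534494]), 'wrist_torque': array([0.01351563, 0.00423474, 0.02572005]), 'opening': 1.0002830784738663}
scene {'fx': 453.49170344251496, 'fy': 453.49170344251496, 'cx': 273.92840398656233, 'cy': 202.8392945545934, 'R': array([[ 0.52959811,  0.84806077,  0.0178543 ],
       [ 0.48026424, -0.28243339, -0.83040812],
       [-0.6991939 ,  0.44835735, -0.55686945]]), 't': array([-225.51966171, -193.55802531, 1319.29087373])} [1134.83390912 -454.92663536  577.96711986]
top {'fx': 474.72898211018935, 'fy': 474.72898211018935, 'cx': 275.3893964703057, 'cy': 216.78690855670845, 'R': array([[-0.0079935 , -0.99981635, -0.0174175 ],
       [-0.98460749,  0.01091076, -0.17443922],
       [ 0.17459722,  0.01575502, -0.98451388]]), 't': array([ -56.27267112,  539.36907558, 1112.80124266])} [ 336.32501268  -79.67946888 1188.67526556]
```

View pics/scene0.png

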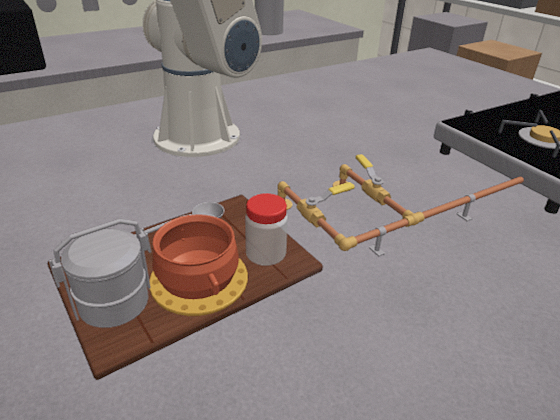

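View pics/top0.png

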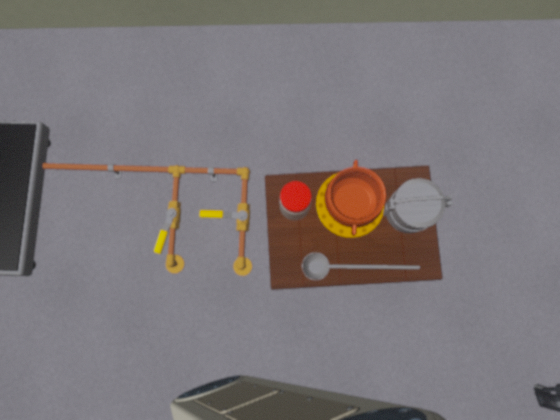

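The used valve is the left one (+y), its sleeve near (160,241) in the top view. The spare is the right one, its sleeve near (211,214). The board objects lie well off to the right.

```bash
cat > h.py <<'E'
from rig import *
import cv2,numpy as np
def pix(n,P):
    m=camera_model(n);c=m["R"]@np.array(P,float)+m["t"];return np.array([m["fx"]*c[0]/c[2]+m["cx"],m["fy"]*c[1]/c[2]+m["cy"]])
def world(n,uv,z):
    m=camera_model(n);R=np.array(m["R"]);o=-R.T@m["t"];d=R.T@[(uv[0]-m["cx"])/m["fx"],(uv[1]-m["cy"])/m["fy"],1]
    return o+d*(z-o[2])/d[2]
def sleeves(n,img,box,z=90.0):
    h=cv2.cvtColor(img,cv2.COLOR_BGR2HSV);mk=cv2.inRange(h,(25,180,120),(35,255,255))
    x0,y0,x1,y1=box;t=np.zeros_like(mk);t[y0:y1,x0:x1]=mk[y0:y1,x0:x1]
    k,l,st,c=cv2.connectedComponentsWithStats(t);out=[]
    for i in range(1,k):
        if st[i,4]<40: continue
        ys,xs=np.where(l==i)
        W=np.array([world(n,p,z)[:2] for p in zip(xs,ys)])
        (cx,cy),_,_=r=cv2.minAreaRect(W.astype(np.float32))
        d=np.linalg.svd(W-W.mean(0))[2][0]
        out.append((n,st[i].tolist(),c[i].round(1),W.mean(0).round(1),np.round(r[1],1),np.degrees(np.arctan2(d[1],d[0])).round(1)))
    return out
E
python3 - <<'E'
from h import *
t=cv2.imread("pics/top0.png");s=cv2.imread("pics/scene0.png")
for o in sleeves("top",t,(140,190,260,260))+sleeves("scene",s,(270,145,400,215)):print(o)
for p in((173,215),(242,216)):print("valve",world("top",p,67))
for p in((175,171),(243,173),(174,264),(242,267)):print("fit",p,world("top",p,57))
cv2.imwrite("pics/c1.png",cv2.resize(t[155:280,140:270],None,fx=5,fy=4.8,interpolation=2)[:600])
E
```

```text
('top', [200, 210, 23, 8, 140], array([210.8, 213.4]), array([540.9,  90.4]), array([52.6, 14.9]), np.float64(-92.6))
('top', [155, 231, 12, 22, 146], array([160.3, 241.3]), array([476. , 207.6]), array([15.1, 52.1]), np.float64(163.9))
valve [542.3571694  185.09341881  67.        ]
valve [538.05718821  18.51862593  67.        ]
fit (175, 171) [654.7551378  185.78189928  57.        ]
fit (243, 173) [647.49890222  17.3883285   57.        ]
fit (174, 264) [425.19365081 181.51441185  57.        ]
fit (242, 267) [416.55182835  18.86485322  57.        ]
```

View pics/c1.png

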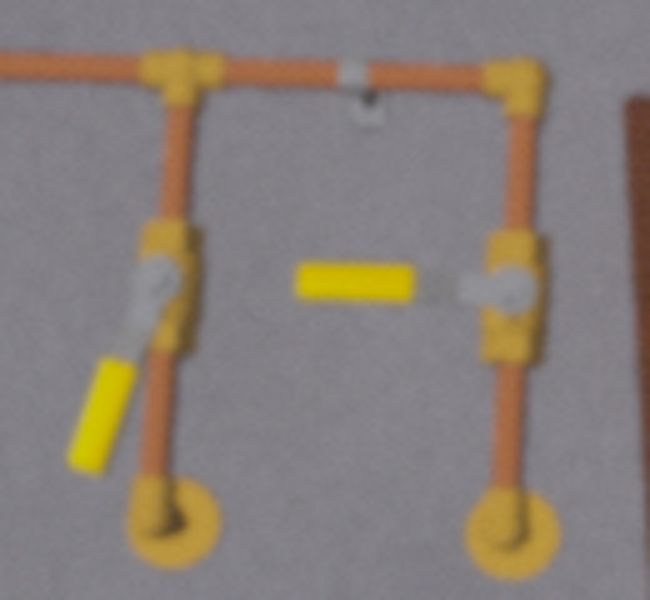

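```bash
python3 - <<'E'
from h import *
from scipy.optimize import least_squares
P=[((176.4,169.6),57.5,115,85),((244,172),57.5,115,-85),((170.6,259),57.5,-115,85),((242,263.5),57.5,-115,-85),((172,212.3),85,0,85),((242,214.8),85,0,-85)]
W=np.array([world("top",p[0],p[1])[:2] for p in P]);M=np.array([p[2:] for p in P])
def T(v,M):
    c,s=np.cos(v[2]),np.sin(v[2]);return np.array(M,float)@np.array([[c,s],[-s,c]])+v[:2]
r=least_squares(lambda v:(T(v,M)-W).ravel(),[540,100,0],loss="soft_l1",f_scale=3)
print(r.x,np.degrees(r.x[2]));print((T(r.x,M)-W).round(1))
pv=T(r.x,[[0,85],[0,-85]]);print("pivots",pv)
for g,p in zip([[476,207.6],[540.9,90.4]],pv):
    d=np.array(g)-p;a=np.arctan2(d[1],d[0]);print("len",np.linalg.norm(d),"q",np.pi-(a-r.x[2]),"ang",np.degrees(a))
print(T(r.x,[[-100,40],[-75,60]]))
E
```

```text
[ 5.41705216e+02  1.01037217e+02 -3.53135631e-02] -2.0233181274948744
[[ 1.5 -0.4]
 [ 3.8 -2.9]
 [-7.4  0.1]
 [-1.1  1.3]
 [-0.9  2.6]
 [ 1.  -0.9]]
pivots [[544.70624542 185.9842227 ]
 [538.70418735  16.09021074]]
len 72.0263145581775 q 0.26949382271516775 ang 162.53582322607917
len 74.34222469877582 q 1.5650236075038868 ang 88.30743432419374
[[443.17981125 144.54290075]
 [468.87034926 163.64777597]]
```

{"op": "step_arm", "data": {"commands": [[[29, -39, 0], 0, 0], [[29, -39, 0], 0, 0], [[29, -39, 0], 0, 0], [[29, -39, 0], 0, 0], [[29, -39, 0], 0, 0], [[29, -39, 0], 0, 0], [[29, -39, 0], 0, 0], [[29, -39, 0], 0, 0], [[29, -39, 0], 0, 0], [[29, -39, 0], 0, 0], [[29, -39, 0], 0, 0], [[29, -39, 0], 0, 0], [[0, 0, 0], 0, 0]], "force": 60}}

```text
clock: 1.72
eef_pos: [382.6, -31.8, 402.8]
tcp_rot: [-3.138, -0.002, 0.293]
contact_force: [-0.3, -0.7, -0.2]
opening: -0.002
```

{"op": "step_arm", "data": {"commands": [[[28, -36, 0], 0, 0], [[28, -36, 0], 0, 0], [[28, -36, 0], 0, 0], [[28, -36, 0], 0, 0], [[27, -34, 0], 0, 0], [[0, 0, 0], -0.16, 0], [[0, 0, 0], -0.16, 0], [[0, 0, 0], -0.16, 0], [[0, 0, 0], -0.16, 0], [[0, 0, 0], -0.16, 0], [[0, 0, 0], -0.16, 0], [[0, 0, 0], 0, 0]]}}

```text
clock: 3.22
eef_pos: [467.4, 174.8, 400.1]
tcp_rot: [-3.138, 0.005, 1.275]
contact_force: [-1.0, 0.6, 0.6]
opening: 0.005
```

{"op": "step_arm", "data": {"commands": [[[3, -4.5, 25], 0, 0], [[0, 0, 35], 0, 0], [[0, 0, 30], 0, 0], [[0, 0, 10], 0, 0], [[0, 0, 0], 0, 0]]}}

```text
clock: 3.85
eef_pos: [464.5, 176.0, 298.4]
tcp_rot: [-3.139, 0.005, 1.254]
contact_force: [-0.3, 0.9, 0.2]
opening: -0.0
```

```bash
python3 - <<'E'
from h import *
s=sense();print(s["eef_pos"],s["tcp_rot"],s["qpos"])
a=grab_frame("top");b=grab_frame("scene")
tip=s["eef_pos"]+[0,0,-173];print(pix("top",tip),pix("scene",tip))
A=cv2.resize(a[160:290,110:260],None,fx=2.66,fy=2.66);B=cv2.resize(b[110:240,270:420],None,fx=2.66,fy=2.66)
cv2.imwrite("pics/d1.png",np.hstack([A,B]))
E
```

```text
[464.51339758 175.9831651  298.40266496] [-3.13925984  0.00479768  1.25414713] [ 0.35990345  0.29399963  1.99712561 -0.00302122  0.85529253  0.67854566]
[170.05845347 244.23455495] [351.63707181 146.66764583]
```

View pics/d1.png

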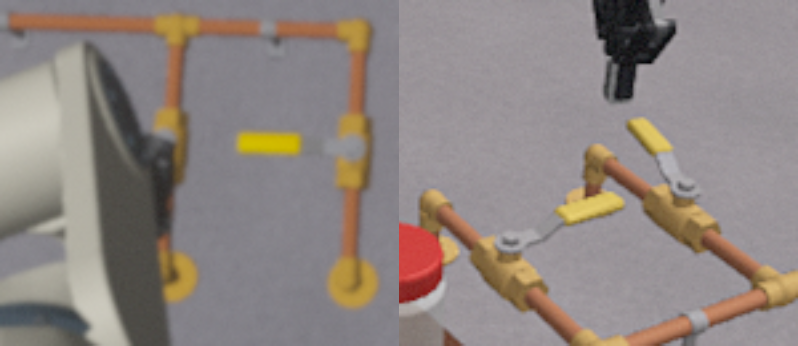

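Scene crop: the fingertip is at about (620,98), which is frame pixel (353,147) and matches its projection. The used sleeve is at about frame (364,161) and the spare sleeve at about (342,188). I'll cross-check the sleeve positions from this second camera.

```bash
python3 - <<'E'
from h import *
print(world("scene",(364.4,160.8),91),world("scene",(342.2,188.2),91))
E
```

```text
[482.52156378 203.17951671  91.        ] [548.51727111  85.38628865  91.        ]
```

{"op": "step_arm", "data": {"commands": [[[0, 0, 25], 0, 0], [[0, 0, 20], 0, 0], [[0, 0, 4], 0, 0], [[0, 0, 0], 0, 0]]}}

```text
clock: 4.45
eef_pos: [467.3, 176.9, 254.2]
tcp_rot: [3.136, -0.002, 1.253]
contact_force: [0.7, -0.0, 0.5]
opening: 0.002
```

{"op": "step_arm", "data": {"commands": [[[2, -2, 4], 0, 0], [[3, 0, 1], 0, 0], [[3, 0, 0], 0, 0], [[0, 0, 0], 0, 0]]}}

```text
clock: 4.95
eef_pos: [468.7, 186.1, 250.9]
tcp_rot: [3.133, -0.004, 1.253]
contact_force: [-0.4, -0.4, -0.1]
opening: 0.004
```

{"op": "step_arm", "data": {"commands": [[[3, 0, 2], 0, 0], [[0, 0, 0], 0, 0]]}}

```text
clock: 5.2
eef_pos: [469.2, 188.5, 248.8]
tcp_rot: [3.134, -0.002, 1.253]
contact_force: [-0.7, 0.0, 0.3]
opening: 0.001
```

{"op": "step_arm", "data": {"commands": [[[3, 0, 0], 0, 0], [[0, 0, 0], 0, 0]]}}

```text
clock: 5.45
eef_pos: [469.8, 190.9, 248.7]
tcp_rot: [3.135, -0.0, 1.254]
contact_force: [-0.1, 0.2, 0.9]
opening: 0.006
```

{"op": "step_arm", "data": {"commands": [[[3, 0, 0], 0, 0], [[0, 0, 0], 0, 0]]}}

```text
clock: 5.7
eef_pos: [470.4, 193.3, 248.6]
tcp_rot: [3.136, 0.002, 1.254]
contact_force: [-0.1, -0.8, 1.3]
opening: 0.002
```

{"op": "step_arm", "data": {"commands": [[[3, 0, 0], 0, 0], [[0, 0, 0], 0, 0]]}}

```text
clock: 5.95
eef_pos: [471.1, 195.8, 248.5]
tcp_rot: [3.136, 0.003, 1.254]
contact_force: [-1.1, -1.6, 1.8]
opening: -0.003
```

{"op": "step_arm", "data": {"commands": [[[3, 0, 0], 0, 0], [[0, 0, 0], 0, 0]]}}

```text
clock: 6.2
eef_pos: [471.9, 198.3, 248.4]
tcp_rot: [3.137, 0.004, 1.254]
contact_force: [-1.3, -1.8, 2.2]
opening: 0.002
```

```bash
python3 - <<'E'
from h import *
s=sense();print(s["eef_pos"],s["tcp_rot"],s["contact_force"])
b=grab_frame("scene")
tip=s["eef_pos"]+[0,0,-173];print(pix("scene",tip))
cv2.imwrite("pics/d2.png",cv2.resize(b[110:220,300:420],None,fx=5,fy=5,interpolation=2))
E
```

```text
[471.91352273 198.28374676 248.43034571] [3.1368647  0.00449276 1.25389316] [-1.27484559 -1.76173167  2.19359388]
[358.78975895 165.39740187]
```

View pics/d2.png

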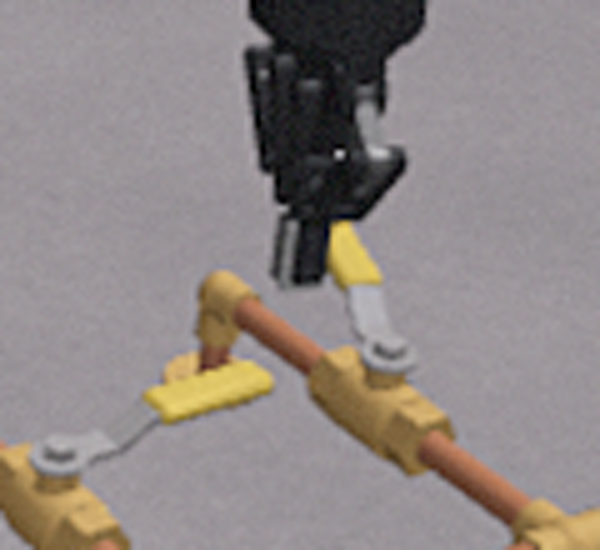

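The picture shows the fingertip at crop (295,280), right beside the used sleeve at (355,255) and below its top. I'll begin pushing.

{"op": "step_arm", "data": {"commands": [[[4, 0, 0], 0, 0], [[4, 0, 0], 0, 0], [[0, 0, 0], 0, 0]]}}

```text
clock: 6.62
eef_pos: [474.2, 205.2, 248.3]
tcp_rot: [3.137, 0.007, 1.254]
contact_force: [-1.0, -2.0, 1.8]
opening: 0.001
```

```bash
python3 - <<'E'
from h import *
s=sense();print(s["eef_pos"],s["tcp_rot"],s["contact_force"],s["wrist_torque"])
E
```

```text
[474.24142954 205.20670351 248.32947953] [3.13714189 0.00689148 1.25431606] [-0.96346478 -1.98824537  1.84794731] [-0.38573092  0.1111533   0.03273454]
```

{"op": "step_arm", "data": {"commands": [[[0, 0, 0], 0.12, 0], [[0, 0, 0], 0.12, 0], [[7.5, -1.8, 0], 0.1, 0], [[7.5, -1.8, 0], 0.1, 0], [[7.5, -1.8, 0], 0.1, 0], [[7.5, -1.8, 0], 0.1, 0], [[7.5, -1.8, 0], 0.1, 0]]}}

```text
clock: 7.5
eef_pos: [490.3, 237.3, 246.8]
tcp_rot: [3.134, 0.014, 0.49]
contact_force: [-4.8, -4.6, 5.1]
opening: -0.002
```

```bash
cat >> h.py <<'E'
def rep(piv,sgn=1):
    s=sense();p=s["eef_pos"];R=cv2.Rodrigues(np.array([0,0,0.]))[0]
    from scipy.spatial.transform import Rotation as Q
    R=Q.from_euler("xyz",s["tcp_rot"]).as_matrix();tip=p+R@[0,0,165]
    d=np.array([*piv,87.5])-tip;C=R.T@d
    print(s["clock"],"tip",tip.round(1),"yaw",s["tcp_rot"].round(3),"C",C.round(1),"F tool",(R.T@s["contact_force"]).round(1),"q6",s["qpos"][5].round(2))
E
python3 -c "
from h import *
rep((545.5,185.5))"
```

```text
7.5 tip [488.8 235.1  81.8] yaw [3.134 0.014 0.49 ] C [26.5 70.5 -5.6] F tool [-6.5  1.9 -5. ] q6 1.54
```

{"op": "step_arm", "data": {"commands": [[[7.5, -1.6, -1], 0.1, 0], [[7.5, -1.6, 0], 0.1, 0], [[7.5, -1.6, 0], 0.1, 0], [[0, 0, 0], 0, 0]]}}

```text
clock: 8.0
eef_pos: [505.7, 250.8, 245.7]
tcp_rot: [3.13, 0.024, 0.179]
contact_force: [-0.4, 0.1, 0.6]
opening: 0.001
```

```bash
python3 - <<'E'
from h import *
rep((545.5,185.5))
b=grab_frame("scene")
cv2.imwrite("pics/d3.png",cv2.resize(b[110:220,310:430],None,fx=5,fy=5,interpolation=2))
E
```

```text
8.0 tip [502.2 248.3  80.8] yaw [3.13  0.024 0.179] C [31.2 69.6 -6.7] F tool [-0.3 -0.2 -0.6] q6 1.86
```

View pics/d3.png

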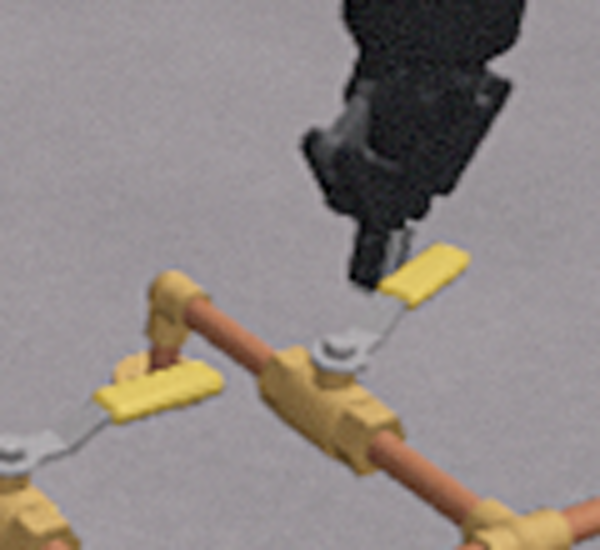

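The used lever has swung most of the way, with its sleeve at crop (423,275) and nut at (338,348). The finger now stands a little behind it.

```bash
python3 - <<'E'
from h import *
f=lambda x,y,z:world("scene",(310+x/5,110+y/5),z)[:2]
for s,n in(((425,272),(338,347)),((160,390),(12,449))):
    a,b=f(*s,92),f(*n,85);d=a-b;print(a,b,np.linalg.norm(d),np.degrees(np.arctan2(d[1],d[0])))
rep((545.5,185.5))
E
```

```text
[531.0384258 249.9504887] [551.87224929 180.13052094] 72.8620346871959 106.61476056875598
[548.91274828  84.4133584 ] [545.30220169  13.29781718] 71.20713623103764 87.0935802515126
8.05 tip [502.3 248.3  80.7] yaw [3.13  0.023 0.18 ] C [31.1 69.6 -6.7] F tool [0.3 0.9 0.6] q6 1.85
```

{"op": "step_arm", "data": {"commands": [[[5, -3, -1], 0.07, 0], [[5, -3, -1], 0.07, 0], [[4, -3, 0], 0.07, 0], [[3, -1, 0], 0, 0]]}}

```text
clock: 8.55
eef_pos: [517.5, 260.1, 244.6]
tcp_rot: [3.119, 0.033, -0.032]
contact_force: [-5.9, -1.8, 5.8]
opening: -0.002
```

```bash
python3 -c "
from h import *
rep((546.5,184.5))"
```

```text
8.55 tip [511.9 256.6  79.8] yaw [ 3.119  0.033 -0.032] C [36.6 71.1 -7.3] F tool [-6.   2.1 -5.5] q6 2.07
```

{"op": "step_arm", "data": {"commands": [[[4, 0, -2], 0, 0], [[4, 0, -2], 0, 0], [[3, 0, -1], 0, 0]]}}

```text
clock: 8.93
eef_pos: [524.5, 260.0, 246.5]
tcp_rot: [3.117, 0.045, -0.03]
contact_force: [-6.6, 2.9, -0.8]
opening: 0.001
```

```bash
python3 -c "
from h import *
rep((546.5,184.5))"
```

```text
8.925 tip [517.  256.2  81.7] yaw [ 3.117  0.045 -0.03 ] C [31.4 71.  -5.5] F tool [-6.6 -2.8  1.1] q6 2.06
```

{"op": "step_arm", "data": {"commands": [[[4, 0, -0.5], 0, 0], [[4, 0, 0], 0, 0]]}}

```text
clock: 9.18
eef_pos: [530.3, 260.7, 245.9]
tcp_rot: [3.119, 0.05, -0.028]
contact_force: [-7.2, 2.2, 5.5]
opening: -0.001
```

{"op": "step_arm", "data": {"commands": [[[3, 0, 0], 0, 0], [[0, 0, 0], 0, 0]]}}

```text
clock: 9.43
eef_pos: [532.3, 261.1, 245.7]
tcp_rot: [3.119, 0.053, -0.025]
contact_force: [0.1, -1.1, 0.6]
opening: -0.001
```

```bash
python3 - <<'E'
from h import *
rep((546.5,184.5))
b=grab_frame("scene");t=grab_frame("top");cv2.imwrite("pics/t4.png",t)
B=cv2.resize(b[130:220,310:430],None,fx=5,fy=5,interpolation=2)
cv2.imwrite("pics/d4.png",B)
E
```

```text
9.425 tip [523.5 257.7  81. ] yaw [ 3.119  0.053 -0.025] C [24.5 72.7 -6.2] F tool [ 0.1  1.1 -0.6] q6 2.04
```

View pics/d4.png

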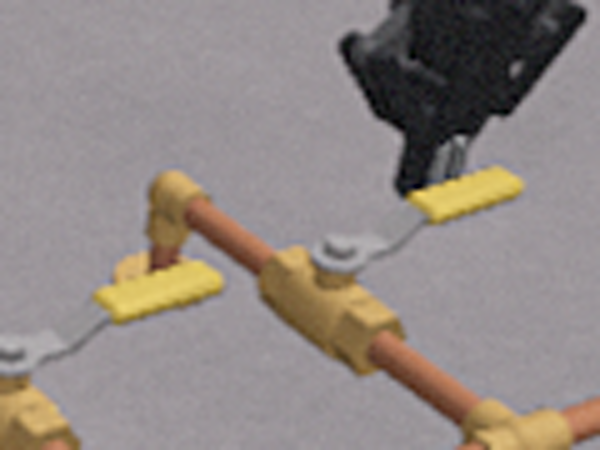

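Used sleeve is now at crop (468,194), nearly parallel to the shut spare lever at (160,290), with a few degrees left. I'll finish in small steps, watching for the force to rise at the stop.

{"op": "step_arm", "data": {"commands": [[[3, 0, -0.5], 0, 0]]}}

```text
clock: 9.65
eef_pos: [534.5, 261.2, 245.7]
tcp_rot: [3.119, 0.055, -0.026]
contact_force: [-7.6, 3.4, 0.2]
opening: -0.001
```

{"op": "step_arm", "data": {"commands": [[[3, 0, 0], 0, 0]]}}

```text
clock: 9.78
eef_pos: [536.3, 261.3, 245.3]
tcp_rot: [3.119, 0.059, -0.026]
contact_force: [-13.3, 2.8, 10.3]
opening: 0.001
```

{"op": "step_arm", "data": {"commands": [[[3, 0, 0], 0, 0]]}}

```text
clock: 9.9
eef_pos: [537.3, 261.4, 245.1]
tcp_rot: [3.119, 0.065, -0.027]
contact_force: [-16.7, 2.5, 15.2]
opening: -0.001
```

```bash
python3 -c "
from h import *
rep((546.5,184.5))"
```

```text
9.9 tip [526.5 257.9  80.5] yaw [ 3.119  0.065 -0.027] C [21.4 73.  -6.7] F tool [-17.7  -1.8 -14.1] q6 2.04
```

The stop is reached: force rose and the lever offset is 21 mm, as it should be. Backing off and lifting.

{"op": "step_arm", "data": {"commands": [[[-8, 0, 0], 0, 0], [[-12, 0, -2], 0, 0], [[0, 0, -30], 0, 0], [[0, 0, -40], 0, 0], [[-40, 0, 0], 0, 0], [[-50, 0, 0], 0, 0], [[0, 0, 0], 0, 0]]}}

```text
clock: 10.78
eef_pos: [428.4, 265.7, 327.1]
tcp_rot: [3.122, 0.058, -0.026]
contact_force: [0.7, 0.4, -0.2]
opening: -0.003
```

```bash
python3 - <<'E'
from h import *
rep((546.5,184.5))
b=grab_frame("scene");t=grab_frame("top")
for o in sleeves("top",t,(100,180,260,270)):print(o)
cv2.imwrite("pics/d5.png",np.hstack([cv2.resize(t[150:280,100:270],None,fx=2.3,fy=2.3),cv2.resize(b[110:240,290:460],None,fx=2.3,fy=2.3)]))
E
```

```text
10.775 tip [418.7 262.7 162.4] yaw [ 3.122  0.058 -0.026] C [133.9  73.5  68.7] F tool [ 0.7 -0.4  0.1] q6 2.13
('top', [129, 208, 22, 7, 147], array([139.4, 211. ]), array([548.7, 259.8]), array([50.6, 14.5]), np.float64(-92.5))
('top', [200, 210, 23, 8, 140], array([210.8, 213.4]), array([540.9,  90.4]), array([52.6, 14.9]), np.float64(-92.6))
```

View pics/d5.png

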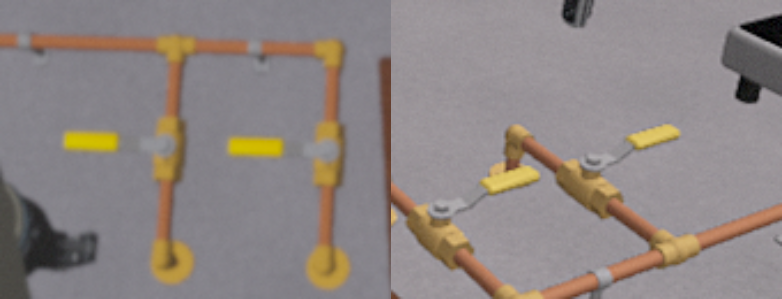

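The used lever is square and parallel to the spare (−92.5° against −92.6°), both seen clear of the gripper. Next, over to the +x side of the spare lever.

{"op": "step_arm", "data": {"commands": [[[32, 34, 0], 0, 0], [[32, 34, 0], 0, 0], [[32, 34, 0], 0, 0], [[32, 34, 0], 0, 0], [[32, 34, 0], 0, 0], [[0, 0, 0], 0, 0]]}}

```text
clock: 11.62
eef_pos: [598.2, 85.9, 321.5]
tcp_rot: [3.124, 0.048, -0.026]
contact_force: [-0.5, 0.0, -0.7]
opening: 0.002
```

```bash
python3 -c "
from h import *
rep((540.5,14.6))"
```

```text
11.625 tip [590.2  83.2 156.7] yaw [ 3.124  0.048 -0.026] C [-44.6  68.6  72.6] F tool [-0.5  0.   0.7] q6 1.74
```

{"op": "step_arm", "data": {"commands": [[[-9, -6, 0], 0, 0], [[0, 0, 30], 0, 0], [[0, 0, 28], 0, 0], [[0, 0, 14], 0, 0], [[0, 0, 0], 0, 0]]}}

```text
clock: 12.25
eef_pos: [582.9, 95.1, 248.4]
tcp_rot: [3.125, 0.048, -0.024]
contact_force: [-0.0, -0.3, 0.5]
opening: -0.003
```

```bash
python3 -c "
from h import *
rep((540.5,14.6))"
```

```text
12.25 tip [574.9  92.5  83.6] yaw [ 3.125  0.048 -0.024] C [-32.7  78.8  -1.1] F tool [-0.1  0.3 -0.5] q6 1.76
```

{"op": "step_arm", "data": {"commands": [[[-5, 2, 0], 0, 0], [[-4, 0, 0], 0, 0], [[-4, 0, 0], 0, 0]]}}

```text
clock: 12.62
eef_pos: [569.7, 94.0, 251.4]
tcp_rot: [3.126, 0.045, -0.023]
contact_force: [0.1, 0.4, -0.2]
opening: 0.001
```

{"op": "step_arm", "data": {"commands": [[[-7.5, -1.7, -0.5], -0.1, 0], [[-7.5, -1.7, -0.5], -0.1, 0], [[-7.5, -1.7, -0.5], -0.1, 0]]}}

```text
clock: 13.0
eef_pos: [550.4, 97.5, 256.3]
tcp_rot: [3.138, 0.033, 0.285]
contact_force: [6.9, 1.5, -4.4]
opening: -0.001
```

```bash
python3 -c "
from h import *
rep((540.5,14.6))"
```

```text
13.0 tip [545.4  95.3  91.4] yaw [3.138 0.033 0.285] C [-27.3  76.1   5.1] F tool [7.2 0.4 4.1] q6 1.47
```

Moving while tilted has raised the tip, so I'll bring it back down as I push.

{"op": "step_arm", "data": {"commands": [[[-6, -1.5, 4], -0.08, 0], [[-7.5, -1.7, 4], -0.1, 0], [[-7.5, -1.7, 2], -0.1, 0]]}}

```text
clock: 13.38
eef_pos: [534.3, 96.0, 252.0]
tcp_rot: [3.14, 0.011, 0.573]
contact_force: [5.7, 6.1, 1.9]
opening: -0.0
```

```bash
python3 -c "
from h import *
rep((540.5,14.6))"
```

```text
13.375 tip [532.9  94.8  87. ] yaw [3.14  0.011 0.573] C [-37.1  71.5  -0. ] F tool [ 8.1 -2.  -2. ] q6 1.18
```

{"op": "step_arm", "data": {"commands": [[[-8, 0, 1.5], 0, 0], [[-8, -1, 1], -0.04, 0], [[-9, -1.5, 0.5], -0.08, 0], [[-9, -1.5, 0.5], -0.1, 0]]}}

```text
clock: 13.88
eef_pos: [509.7, 83.1, 253.8]
tcp_rot: [3.133, -0.013, 0.797]
contact_force: [3.3, 9.7, -1.1]
opening: -0.001
```

```bash
python3 -c "
from h import *
rep((540.5,14.6))"
```

```text
13.875 tip [512.2  83.7  88.8] yaw [ 3.133 -0.013  0.797] C [-29.6  68.6   1.5] F tool [ 9.2 -4.4  1.2] q6 0.93
```

{"op": "step_arm", "data": {"commands": [[[-8, -2.5, 2], -0.04, 0], [[-9, -2.5, 2], -0.1, 0], [[-9, -2.5, 2], -0.1, 0], [[-9, -2.5, 2], -0.1, 0]]}}

```text
clock: 14.38
eef_pos: [485.8, 65.4, 251.1]
tcp_rot: [3.113, -0.028, 1.144]
contact_force: [2.4, 9.0, 5.5]
opening: -0.001
```

```bash
python3 -c "
from h import *
rep((540.5,14.6))"
```

```text
14.375 tip [491.9  67.6  86.2] yaw [ 3.113 -0.028  1.144] C [-28.1  66.2  -0.2] F tool [ 9.4 -1.4 -5.3] q6 0.54
```

{"op": "step_arm", "data": {"commands": [[[-9, -4, 1], -0.08, 0], [[-9, -4, 1], -0.1, 0], [[-9, -3, 1], -0.1, 0]]}}

```text
clock: 14.75
eef_pos: [469.6, 45.7, 250.9]
tcp_rot: [3.094, -0.026, 1.432]
contact_force: [-1.4, 8.8, 5.7]
opening: -0.0
```

```bash
python3 - <<'E'
from h import *
rep((540.5,14.6))
b=grab_frame("scene");t=grab_frame("top")
for o in sleeves("top",t,(100,180,260,270)):print(o)
cv2.imwrite("pics/d6.png",np.hstack([cv2.resize(t[150:280,100:270],None,fx=2.3,fy=2.3),cv2.resize(b[130:230,290:420],None,fx=3,fy=2.99)]))
E
```

```text
14.75 tip [478.1  48.9  86.1] yaw [ 3.094 -0.026  1.432] C [-25.3  66.6   1.2] F tool [ 8.6 -2.3 -5.6] q6 0.21
('top', [129, 208, 22, 7, 145], array([139.4, 211. ]), array([548.7, 259.8]), array([50.6, 14.5]), np.float64(-93.0))
```

View pics/d6.png

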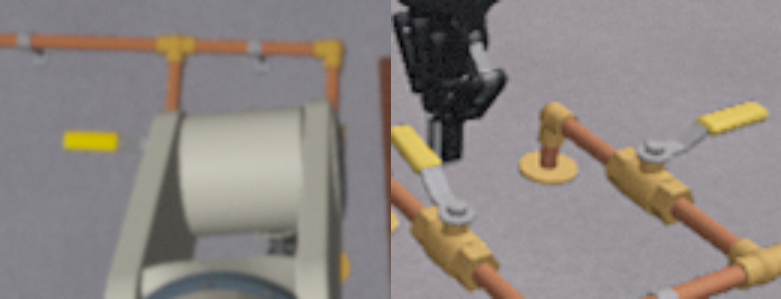

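The used lever hasn't moved (548.7, 259.8). The spare sleeve, at crop (415,148) in the scene half, is nearly in line, with roughly 10° to go. Final small pushes.

{"op": "step_arm", "data": {"commands": [[[-5, -1, 1], -0.05, 0], [[-4, -1, 0.5], -0.05, 0], [[-3, 0, 0], 0, 0]]}}

```text
clock: 15.22
eef_pos: [466.1, 36.0, 250.8]
tcp_rot: [3.089, -0.028, 1.529]
contact_force: [1.0, 28.4, -7.9]
opening: 0.002
```

```bash
python3 -c "
from h import *
rep((540.5,14.6))"
```

```text
15.225 tip [474.9  40.1  86.1] yaw [ 3.089 -0.028  1.529] C [-22.7  66.6   1.4] F tool [28.2 -0.6  8.7] q6 0.08
```

{"op": "step_arm", "data": {"commands": [[[-3, 0, 0], 0, 0]]}}

```text
clock: 15.35
eef_pos: [466.0, 35.0, 250.9]
tcp_rot: [3.089, -0.033, 1.526]
contact_force: [2.8, 32.1, -10.8]
opening: 0.002
```

Stop reached. Backing off and lifting clear, then swinging aside for a look.

{"op": "step_arm", "data": {"commands": [[[5, 0, 0], 0, 0], [[12, 0, 0], 0, 0], [[8, 0, 0], 0, 0], [[0, 0, -30], 0, 0], [[0, 0, -50], 0, 0], [[0, 0, -50], 0, 0], [[40, 30, 0], 0, 0], [[50, 30, 0], 0, 0], [[50, 30, 0], 0, 0], [[50, 30, 0], 0, 0], [[50, 10, 0], 0, 0], [[0, 0, 0], 0, 0]]}}

```text
clock: 16.85
eef_pos: [603.2, 301.2, 404.0]
tcp_rot: [3.082, -0.032, 1.524]
contact_force: [-1.6, -0.5, 0.1]
opening: -0.001
```

```bash
python3 - <<'E'
from h import *
rep((540.5,14.6))
b=grab_frame("scene");t=grab_frame("top")
for o in sleeves("top",t,(100,180,260,270)):print(o)
cv2.imwrite("pics/d7.png",np.hstack([cv2.resize(t[140:300,100:300],None,fx=2,fy=2),cv2.resize(b[130:230,270:395],None,fx=3.2,fy=3.2)]))
E
```

```text
16.85 tip [613.2 306.  239.4] yaw [ 3.082 -0.032  1.524] C [-299.2  -67.5  138.6] F tool [-0.6 -1.6 -0.2] q6 0.51
('top', [129, 208, 22, 7, 147], array([139.4, 211. ]), array([548.7, 259.8]), array([50.6, 14.5]), np.float64(-92.6))
('top', [237, 234, 7, 23, 154], array([239.9, 244.7]), array([466. ,  21.1]), array([51.6, 14. ]), np.float64(178.6))
```

View pics/d7.png

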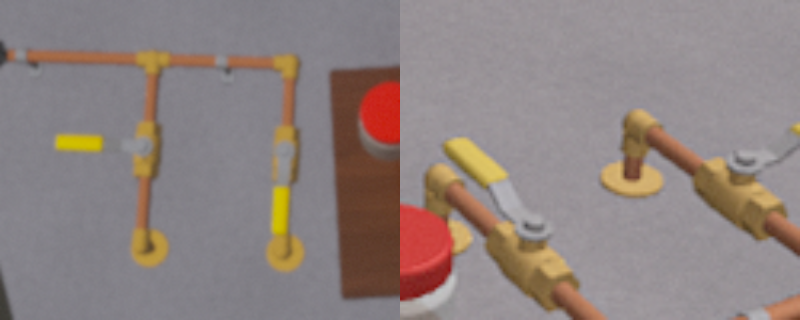

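The spare lever is in line with its pipe (sleeve at (280,210) in the top half). The used lever is still square across (78,143), and the jar and board are undisturbed.

```bash
python3 -c "
from rig import *
print(sign_off())"
```

```text
the job is handed in; nothing more can be done
None
```

The changeover is done and handed in at about 17 s on the clock. I pushed the used valve's lever round to its shut stop first, then the spare valve's lever to its open stop, each from one side with the closed fingertips.

- **Lever angles:** In the last top-camera picture the used lever points at 87.4° and the spare at 178.6°, which is 91° apart. From the estimated pivots it comes to about 89°. That 1–2° spread is the limit of the measurement. The force rise at each stop is the stronger evidence that both levers are fully home.
- **Used lever:** It read the same after the spare was turned as before.
- **Forces at the stops:** I eased off at about 18 N sideways, 23 N in all, on the used lever. On the spare it reached about 34 N in all, because I took one more small step after contact. That was firmer than I meant, but well under the 120 N wrist limit.
- **Board and arm:** The arm never came down near the board. The last picture shows only the jar and the near part of the board, both undisturbed. I did not check the pot, ladle or tiffin again. The arm finished raised and touching nothing.
- **Disagreements:** The two cameras differed by about 7 mm on the sleeve positions, which I settled by touch. The tool also drifted 2–4° off vertical while pushing, so I corrected its height as I went.

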